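Hold a dropper bottle over the inspection light

TASK

Slide the dimmer grip of the inspection light along its track until it is level with the green pointer. Then pick up the smaller of the two dark amber bottles standing left of the blue tray (not those at the back of the table), lift it clear over the row of vials standing in that tray without disturbing them or the bigger bottle, and hold it upright and still, centred over the round window of the light and about a centimetre above it, never touching the light with the bottle. Finish while still holding it there, with the dimmer left at the pointer.

Things in the scene. Friction and masses are not known exactly. Their poses are not given: they have to be found in the camera images.
- lamp: inspection light fixed on the table: low grey housing 200 x 200 mm in plan, 38 mm high, on four small feet. Origin: centre of its underside, on the table. Its x axis points from the dimmer half (near the robot) to the window half, y to the left along the dimmer track, z up; it may stand turned about z.
- window (a point): centre of the top face of the light's round cream-white frosted window (68 mm across, in a dark ring 84 mm across), 40.5 mm above the table, at x = +45 mm, y = 0 in the lamp's frame; axes as the lamp's.
- dimmer (a joint): position of the dimmer grip along its track in m: 0 at the right end (lamp -y), 0.12 at the left end (lamp +y). It stays where it is left; moving it takes about 1.5 N plus a little at speed.
- dimmer_top (a point): centre of the top of the black dimmer grip: an upright block 28 mm (lamp x) by 20 mm (lamp y) and 40 mm high, top 84.5 mm above the table, on an aluminium track 40 mm wide and 170 mm long (along lamp y), top 44 mm above the table, centre at x = -50 mm, y = 0 in the lamp's frame.
- pointer: small green pointer, 20 mm (lamp x) by 8 mm (lamp y) by 8 mm high, on top of the light, fixed on the robot's side of the dimmer track. Origin: centre of its underside, 38 mm above the table; axes as the lamp's. The dimmer is set when the grip's centre has the pointer's lamp y. It lies 50 to 110 mm along the travel, left of where the grip starts.
- bottle: the small amber dropper bottle with a black cap, 36 mm across, 79 mm high, about 0.115 kg (varies), loose, standing on the table left of the tray. Straight body from the foot to about 45 mm up, to be grasped there. Origin: centre of its underside, z up along its axis.
- big_bottle: bystander: the bigger amber bottle with a black cap, 50 mm across, 94 mm high, loose on the table left of the tray; the two bottles may have changed places (about 11 cm apart or more). Origin: centre of its underside.
- tray: fixed blue plastic stock tray 270 mm (its x) by 74 mm (its y), rim 18 mm high, floor 3 mm thick, three compartments in a row along its x; it lies between the bottles and the light, roughly pointing away from the robot. Origin: centre of its underside, on the table.
- vial_2: bystander: brown tablet vial with white cap and a red band on its label, 43 mm across, 78 mm high, standing loose in the tray (top 81 mm above the table). Origin: centre of its underside. The vials may be in any order.
- vial_4: bystander: white vial with white cap and a blue band on its label, 52 mm across, 88 mm high, standing loose in the tray (top 91 mm above the table). Origin: centre of its underside.
- vial_5: bystander: small brown tablet vial with white cap, 34 mm across, 66 mm high, standing loose in the tray (top 69 mm above the table). Origin: centre of its underside.

How it is judged:
By the outcome, as a careful person would: the job done as asked, in the order asked, and still so for the second after the job is handed in, while the arm keeps its last pose, push and grip.
It also fails if it takes over 64 s, if anything falls off the work surface, if the arm or the gripper's body presses on something with over 40 N, if the wrist force passes 120 N, or if a joint passes its speed limit or range.

ROBOT

A 6-joint arm with a two-finger parallel gripper is mounted at the origin on a cart in front of the work surface, level with it; the furniture and walls round the work are solid. World frame = base frame: x ahead of the robot, y to its left, z up, the work surface at z = 0. Lengths are in m, angles in rad, forces in N, time in s.
With the tool pointing down it reaches from about 0.4 to 0.925 m from the base axis. Payload 3.4 kg.
Tool frame: the origin (TCP) lies between the finger pads; the fingertips stand 14 mm ahead of it and the grasp point (between the pads) lies 5 mm behind it; z points along the fingers, y is the line along which they close (so a half turn about z gives the same grasp; the last joint's range is limited). The gripper opens to 85 mm and grips with 20 to 120 N. Pads are 22 mm wide; open, the fingers measure 114 mm over their backs; the gripper's body (76 mm by 85 mm) begins 54 mm behind the grasp point. The pads swing forward as they close: fully open they stand 13 mm farther back than shut.
Start: joints at [1.214, 0.307, 1.506, -0, 1.328, -0.073], TCP at [0.161, 0.552, 0.245] pointing down, gripper open.
Joint ranges: [-3.12, 3.12], [-1.05, 2.28], [0.14, 2.33], [-1.42, 4.57], [0.1, 2.73], [-2.68, 2.68]. Speed limits (rad/s): [2.57, 2.57, 3.14, 3.14, 3.14, 3.14].

INTERFACE

Orientations are given as a rotation vector (axis times angle).
In Python, from station import bot gives the robot as it stands.
- The arm moves only by the tool move_tool, called after "Call:" as a command line: name --argument value ..., lists and objects as JSON in quotes. Schema: {"type":"object","properties":{"motion":{"type":"string"},"grip_force":{"type":"number"},"only":{"type":"string"},"quiet":{"type":"boolean"},"lines":{"type":"string"}},"required":["motion"],"additionalProperties":false}. motion is a string of 1 to 8 rows, parted by a bar, with the numbers parted by commas; each row has 7 numbers: the finger opening in m, then dx, dy, dz in mm, then a rotation vector rx, ry, rz in units of 0.2 rad; each row shifts and turns the commanded pose from where the row before left it, along the tool's axes as they then stand; what a row does not reach is not made up. A row lasts 1/10 s, in which the tool goes at most 0.05 m and 0.15 rad, less where a joint would pass 70% of its speed; a pose out of reach is approached as far as the arm can. The fingers move at their own pace and stop on an object; grip_force is the grip in N (left out, the last holds). Time passes only in rows, so rows that do not move let the fingers close. The tool returns the time, the measured TCP pose, the force, the opening and the grip force at its end. only (a regular expression) keeps the lines of the reply that match it, lines (a string "A,B") keeps lines A to B, and quiet returns only ok. Input that does not fit is refused with a message, and nothing moves.
- bot.get_state(): the state, without advancing time (a new reading comes with each control period).
- bot.read_camera(name): name is "side" or "top"; returns the picture (480x640x3 uint8, red, green, blue); there is no depth.
- bot.camera_info(name): a dict with "fx", "fy", "cx", "cy" (pixels), "cam_to_world" (4x4, takes a point from camera to world coordinates). Camera axes: x right, y down, z forward; pixel columns grow to the right and rows downward; lengths in m; the calibration is good to about 2 mm. A picture is of the moment at which its call begins. camera_info takes no time and is no camera call.
- bot.hand_in(): hands the job in; it is judged then, once.
The state is a dict: "time": time; "qpos": joint angles; "joint_vel": joint speeds; "joint_torque": joint torques, N m; "eef_pos": TCP position; "tcp_rot": TCP orientation; "contact_force": force on the tool from outside, world axes, zero at the start; "ft_torque": the same for the moment, N m; "grip_width": finger opening in m; "grasp_force": force on a finger pad.
Only numpy, scipy, OpenCV 4.12 (cv2) and the standard library are available. Lean on these libraries where they do the work, as an engineer would, in place of code of your own. Each camera call takes 0.05 s, during which the arm holds its last target. There are 200 camera calls.

## Working session

There is one attempt and no reset: what is moved stays moved. The work goes in short steps, Python scripts to look and compute and a tool call to move; the robot and the scene stay as the last step left them, time stands still between calls to the robot, and variables do not carry over. Pictures are saved under pics/ and viewed, at most 10 in all, crops included, and the job is handed in when it is done.

```bash
ls; mkdir -p pics; python3 - <<'E'
from station import bot
import cv2,numpy as np
np.set_printoptions(precision=4,suppress=True)
for n in("top","side"):
    im=bot.read_camera(n); cv2.imwrite(f"pics/{n}0.png",im[:,:,::-1]); print(n,bot.camera_info(n))
s=bot.get_state(); print(s)
E
```

```text
pics
station.py
top {'fx': 463.8910687532282, 'fy': 463.8910687532282, 'cx': 321.2847780710721, 'cy': 241.4710097168057, 'cam_to_world': array([[ 0.0164, -0.9894,  0.1441,  0.4004],
       [-0.9998, -0.0148,  0.012 , -0.004 ],
       [-0.0097, -0.1443, -0.9895,  1.0528],
       [ 0.    ,  0.    ,  0.    ,  1.    ]])}
side {'fx': 460.7405025093698, 'fy': 460.7405025093698, 'cx': 314.898688741737, 'cy': 241.4264517092251, 'cam_to_world': array([[-0.9976, -0.0153,  0.0674,  0.4757],
       [-0.068 ,  0.397 , -0.9153,  0.8335],
       [-0.0127, -0.9177, -0.3971,  0.4399],
       [ 0.    ,  0.    ,  0.    ,  1.    ]])}
{'time': 0.1, 'qpos': array([ 1.2135,  0.3075,  1.5075,  0.    ,  1.3284, -0.0735]), 'joint_vel': array([-0.0003, -0.0015, -0.0023,  0.0005, -0.0004,  0.0019]), 'joint_torque': array([ -0.0011, -45.8523, -25.2606,  -0.0002,   0.0055,   0.    ]), 'eef_pos': array([0.1608, 0.5514, 0.2445]), 'tcp_rot': array([-0.4443, -3.1096,  0.0028]), 'contact_force': array([-0.5902, -0.5458, -0.7003]), 'ft_torque': array([-0.0013, -0.0039, -0.0209]), 'grasp_force': 0.0, 'grip_width': 0.08557867213707507}
```

View pics/top0.png

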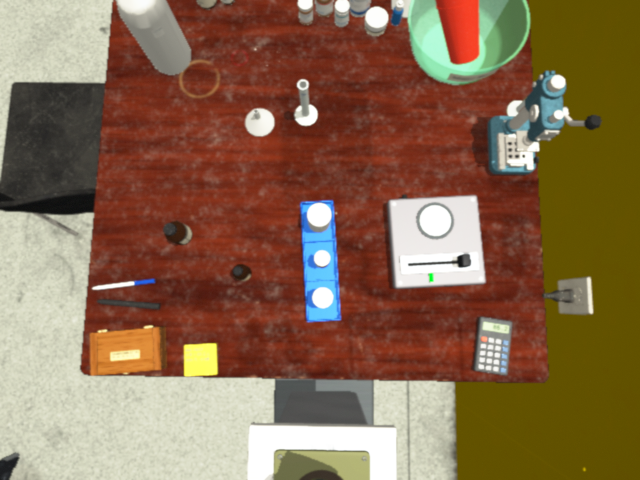

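View pics/side0.png

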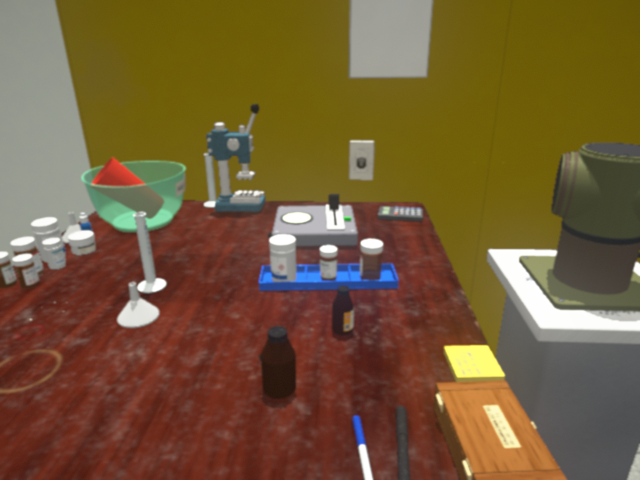

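The top view shows the small bottle at about (241,272), the big one at (178,233), the tray at (320,260), the window at (435,220), the grip at (464,261) and the pointer at (432,278). In the side view the small bottle's cap is at (343,292), the pointer at (348,219) and the grip at (334,200). I'll enlarge these next.

```bash
python3 - <<'E'
import cv2,numpy as np
t=cv2.imread("pics/top0.png");s=cv2.imread("pics/side0.png")
def crop(im,x,y,w,h,k):
    c=cv2.resize(im[y:y+h,x:x+w],None,fx=k,fy=k,interpolation=cv2.INTER_CUBIC)
    for i in range(x-x%10+10,x+w,10): cv2.line(c,(int((i-x+.5)*k),0),(int((i-x+.5)*k),6),(255,255,255),1); cv2.putText(c,str(i),(int((i-x+.5)*k)-10,16),0,.35,(0,255,255))
    for i in range(y-y%10+10,y+h,10): cv2.line(c,(0,int((i-y+.5)*k)),(6,int((i-y+.5)*k)),(255,255,255),1); cv2.putText(c,str(i),(8,int((i-y+.5)*k)+4),0,.35,(0,255,255))
    return c
M=np.zeros((600,800,3),np.uint8)
def put(c,x,y): M[y:y+c.shape[0],x:x+c.shape[1]]=c
put(crop(t,382,190,108,100,4),0,0)
put(crop(s,268,188,94,60,4),432,0)
put(crop(t,222,255,40,30,6),0,400)
put(crop(s,322,280,40,60,5),440,260)
b=crop(t,155,215,45,35,4);put(b,245,410)
cv2.imwrite("pics/m1.png",M)
for n,im in(("t",t),("s",s)):
    h=cv2.cvtColor(im,cv2.COLOR_BGR2HSV)
    m=cv2.inRange(h,(50,200,120),(70,255,255))
    x0,y0,x1,y1=(380,190,490,290) if n=="t" else (268,188,365,250)
    ys,xs=np.nonzero(m[y0:y1,x0:x1]);print(n,"pointer",xs.mean()+x0,ys.mean()+y0,len(xs),np.ptp(xs),np.ptp(ys))
    m2=np.where((im[:,:,2].astype(int)>200)&(im[:,:,0]>170),255,0).astype(np.uint8)
    k,l,st,c=cv2.connectedComponentsWithStats(m2[y0:y1,x0:x1]);print(st[1:][st[1:,4]>40]+[x0,y0,0,0,0],c[1:][st[1:,4]>40]+[x0,y0])
    # dark
    k,l,st,c=cv2.connectedComponentsWithStats((im.max(2)<60).astype(np.uint8)[y0:y1,x0:x1]);print(st[1:][st[1:,4]>15]+[x0,y0,0,0,0],c[1:][st[1:,4]>15]+[x0,y0])
E
```

```text
Traceback (most recent call last):
ValueError: could not broadcast input array from shape (240,376,3) into shape (240,368,3)
```

```bash
python3 - <<'E'
import cv2,numpy as np
t=cv2.imread("pics/top0.png");s=cv2.imread("pics/side0.png")
def crop(im,x,y,w,h,k):
    c=cv2.resize(im[y:y+h,x:x+w],None,fx=k,fy=k,interpolation=cv2.INTER_CUBIC)
    for i in range(x-x%10+10,x+w,10): cv2.line(c,(int((i-x+.5)*k),0),(int((i-x+.5)*k),6),(255,255,255),1); cv2.putText(c,str(i),(int((i-x+.5)*k)-10,16),0,.35,(0,255,255))
    for i in range(y-y%10+10,y+h,10): cv2.line(c,(0,int((i-y+.5)*k)),(6,int((i-y+.5)*k)),(255,255,255),1); cv2.putText(c,str(i),(8,int((i-y+.5)*k)+4),0,.35,(0,255,255))
    return c
M=np.zeros((600,800,3),np.uint8)
def put(c,x,y): M[y:y+c.shape[0],x:x+c.shape[1]]=c
put(crop(t,382,190,106,100,4),0,0)
put(crop(s,270,188,92,60,4),430,0)
put(crop(t,222,255,40,30,6),0,400)
put(crop(s,322,280,40,60,5),440,260)
b=crop(t,155,215,45,35,4);put(b,245,410)
cv2.imwrite("pics/m1.png",M)
for n,im in(("t",t),("s",s)):
    h=cv2.cvtColor(im,cv2.COLOR_BGR2HSV)
    m=cv2.inRange(h,(50,200,120),(70,255,255))
    x0,y0,x1,y1=(380,190,490,290) if n=="t" else (268,188,365,250)
    ys,xs=np.nonzero(m[y0:y1,x0:x1]);print(n,"pointer",xs.mean()+x0,ys.mean()+y0,len(xs),np.ptp(xs),np.ptp(ys))
    m2=np.where((im[:,:,2].astype(int)>200)&(im[:,:,0]>170),255,0).astype(np.uint8)
    k,l,st,c=cv2.connectedComponentsWithStats(m2[y0:y1,x0:x1]);print(st[1:][st[1:,4]>40]+[x0,y0,0,0,0],c[1:][st[1:,4]>40]+[x0,y0])
    # dark
    k,l,st,c=cv2.connectedComponentsWithStats((im.max(2)<60).astype(np.uint8)[y0:y1,x0:x1]);print(st[1:][st[1:,4]>15]+[x0,y0,0,0,0],c[1:][st[1:,4]>15]+[x0,y0])
E
```

```text
t pointer 430.6875 277.3125 16 2 6
[[ 390  196   95   91 6050]
 [ 420  205   31   31  773]] [[436.23636364 243.77289256]
 [434.91591203 220.18240621]]
[[452 256  12  11  58]] [[459.5862069  260.96551724]]<stdin>:20: RuntimeWarning: Mean of empty slice.
  ret = ret.dtype.type(ret / rcount)
Traceback (most recent call last):
ValueError: zero-size array to reduction operation maximum which has no identity
```

View pics/m1.png

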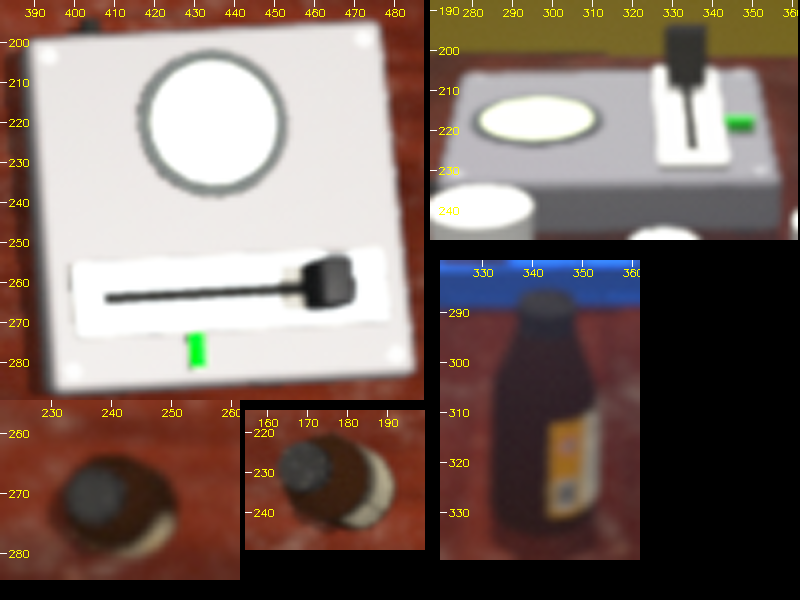

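The crops give window centres of (434.5,220.0) in top and (296,217.3) in side. The pointer top is at (430.5,277.2) and (346.8,218.5), and the grip top at about (465.5,259.5) and (333.5,195). The bottle cap top is at (237.5,269.7) and (343,287.5), and the big bottle's cap at (170,229).

```bash
cat >h.py <<'E'
from station import bot
import numpy as np
np.set_printoptions(precision=4,suppress=True)
def ray(n,u,v):
    c=bot.camera_info(n);T=np.array(c["cam_to_world"]);d=T[:3,:3]@[(u-c["cx"])/c["fx"],(v-c["cy"])/c["fy"],1.]
    return T[:3,3],d/np.linalg.norm(d)
def tri(a,b):
    (p,d),(q,e)=ray("top",*a),ray("side",*b)
    t=np.linalg.lstsq(np.c_[d,-e],q-p,rcond=None)[0];A=p+t[0]*d;B=q+t[1]*e
    return (A+B)/2,np.linalg.norm(A-B)
def at(n,uv,z):
    p,d=ray(n,*uv);return p+d*(z-p[2])/d[2]
def proj(n,X):
    c=bot.camera_info(n);p=np.linalg.inv(np.array(c["cam_to_world"]))@np.r_[X,1]
    return np.array([c["fx"]*p[0]/p[2]+c["cx"],c["fy"]*p[1]/p[2]+c["cy"]])
E
python3 - <<'E'
from h import *
for k,a,b,z in(("window",(434.5,220),(296,217.3),.0405),("pointer top",(430.5,277.2),(346.8,218.5),.046),("grip top",(465.5,259.5),(333.5,195),.0845),("bottle top",(237.5,269.7),(343,287.5),.079),("big top",(170,229),(278,331),.094)):
    print(k,*tri(a,b),at("top",a,z),at("side",b,z))
C=[at("top",u,.038) for u in((389.5,199.5),(476,195.5),(484,281.5),(395,287))]
print(np.array(C),np.mean(C,0)); 
for i in range(4): d=C[(i+1)%4]-C[i];print(np.linalg.norm(d),np.degrees(np.arctan2(d[1],d[0])))
tr=[at("top",u,.018) for u in((301.5,202),(334,200.5),(340.5,319.5),(307,321.5))];print("tray",np.array(tr))
for u in((319,214),(321.5,258),(322,297)):print(at("top",u,.08))
print("track slot",at("top",(398.5,273)[:2],.044))
E
```

```text
window [ 0.6008 -0.2423  0.0381] 0.0013629947039451853 [ 0.5997 -0.2417  0.0405] [ 0.6008 -0.2362  0.0405]
pointer top [ 0.4738 -0.2306  0.0409] 0.0018581739776411283 [ 0.4725 -0.2294  0.046 ] [ 0.4747 -0.2174  0.046 ]
grip top [ 0.5089 -0.2958  0.0802] 0.0011710675753190615 [ 0.5079 -0.2945  0.0845] [ 0.5091 -0.2826  0.0845]
bottle top [0.4795 0.1835 0.0782] 0.0001781285040809427 [0.4795 0.1833 0.079 ] [0.4794 0.185  0.079 ]
big top [0.5629 0.3275 0.0907] 0.0010379261891348122 [0.5618 0.3263 0.094 ] [0.5626 0.3321 0.094 ]
[[ 0.6454 -0.1428  0.038 ]
 [ 0.6573 -0.3359  0.038 ]
 [ 0.4655 -0.3472  0.038 ]
 [ 0.4505 -0.1538  0.038 ]] [ 0.5547 -0.2449  0.038 ]
0.19351421369861657 -86.48175870481839
0.1920767928669346 -176.629980476154
0.19400546010222752 94.43660013650816
0.19518798798141673 3.2354950577086647
tray [[ 0.6415  0.0552  0.018 ]
 [ 0.6461 -0.019   0.018 ]
 [ 0.3783 -0.0366  0.018 ]
 [ 0.3728  0.037   0.018 ]]
[0.6014 0.0136 0.08  ]
[0.5069 0.0067 0.08  ]
[0.4253 0.0044 0.08  ]
track slot [ 0.4806 -0.1607  0.044 ]
```

```bash
cat >>h.py <<'E'
from scipy.spatial.transform import Rotation as Ro
def to(*steps):
    """steps: (x,y,z,yaw of tool y axis or None); prints tool-axis shift and turn from the measured pose"""
    s=bot.get_state();p=np.array(s["eef_pos"]);R=Ro.from_rotvec(s["tcp_rot"])
    print("now",p,"tool y yaw",np.degrees(np.arctan2(*R.as_matrix()[1::-1,1])),"tilt",R.as_matrix()[:,2],"q6",s["qpos"][5],"F",np.array(s["contact_force"]),"w",s["grip_width"],s["grasp_force"],s["time"])
    for x,y,z,w in steps:
        q=np.array([x,y,z]);print(" shift",R.inv().apply(q-p),end="")
        if w is not None:
            c=[]
            for a in(w,w+np.pi):
                Y=np.array([np.cos(a),np.sin(a),0]);Z=np.array([0,0,-1.]);M=Ro.from_matrix(np.c_[np.cross(Y,Z),Y,Z]);c.append(((R.inv()*M).as_rotvec(),M))
            c.sort(key=lambda t:np.linalg.norm(t[0]));print(" turn",c[0][0],end="");R=c[0][1]
        print();p=q
E
python3 -c "
from h import *
to((.45,.3,.245,None),(.5085,-.295,.245,1.634),(.5085,-.295,.070,None))"
```

```text
now [0.1608 0.5514 0.2445] tool y yaw 73.73784466143069 tilt [-0.0007 -0.0017 -1.    ] q6 -0.07348684278980476 F [-0.5902 -0.5458 -0.7003] w 0.08557867213707507 0.0 0.1
 shift [-0.348  -0.1604 -0.0003]
 shift [-0.2228 -0.5548  0.001 ] turn [-0.0018 -0.0005 -0.347 ]
 shift [0.    0.    0.175]
```

Call:
move_tool --motion "0.085,0,0,0,0,0,0"

```text
time: 0.2
eef_pos: [0.1609, 0.5516, 0.2448]
tcp_rot: [-0.444, -3.11, 0.002]
contact_force: [0.7, -0.3, -0.6]
grip_width: 0.0851
grasp_force: 0.0
```
Tool x points to -x world-ish; tool y yaw 73.7°. OK. Turn: tool pose y yaw 93.6.

Careful with the scale: shifts go in mm and turns go in units of 0.2 rad. That gives: -0.02 m is -20, -0.044 m is -44.

Call:
move_tool --motion "0.085,-40,-20,0,0,0,0 | 0.085,-44,-20,0,0,0,0 | 0.085,-44,-20,0,0,0,0 | 0.085,-44,-20,0,0,0,0 | 0.085,-44,-20,0,0,0,0 | 0.085,-44,-20,0,0,0,0 | 0.085,-44,-20,0,0,0,0 | 0.085,-44,-20,0,0,0,0" --grip_force 20

```text
time: 1.0
eef_pos: [0.4515, 0.2994, 0.2453]
tcp_rot: [-0.444, -3.11, -0.0]
contact_force: [0.3, 0.2, -0.1]
grip_width: 0.0851
grasp_force: 0.0
```

Call:
move_tool --motion "0.085,-13.9,-35,0,0,0,0 | 0.085,-13.9,-35,0,0,0,0 | 0.085,-13.9,-35,0,0,0,0 | 0.085,-13.9,-35,0,0,0,0 | 0.085,-13.9,-35,0,0,0,0 | 0.085,-13.9,-35,0,0,0,0 | 0.085,-13.9,-35,0,0,0,0 | 0.085,-13.9,-35,0,0,0,0"

```text
time: 1.8
eef_pos: [0.4784, -0.0005, 0.2453]
tcp_rot: [0.444, 3.11, 0.0]
contact_force: [1.1, -0.6, 0.1]
grip_width: 0.0849
grasp_force: 0.0
```

Call:
move_tool --motion "0.085,-13.9,-35,0,0,0,0 | 0.085,-13.9,-35,0,0,0,0 | 0.085,-13.9,-35,0,0,0,0 | 0.085,-13.9,-35,0,0,0,0 | 0.085,-13.9,-35,0,0,0,0 | 0.085,-13.9,-35,0,0,0,0 | 0.085,-13.9,-35,0,0,0,0 | 0.085,0,0,0,0,0,0"

```text
time: 2.6
eef_pos: [0.5042, -0.2663, 0.245]
tcp_rot: [0.45, 3.108, -0.004]
contact_force: [0.1, 0.7, 0.4]
grip_width: 0.085
grasp_force: 0.0
```

Call:
move_tool --motion "0.085,0,0,0,0,0,-0.5 | 0.085,0,0,0,0,0,-0.6 | 0.085,0,0,0,0,0,-0.6 | 0.085,0,0,0,0,0,0 | 0.085,0,0,0,0,0,0"

```text
time: 3.1
eef_pos: [0.5033, -0.2608, 0.2452]
tcp_rot: [0.085, -3.14, -0.001]
contact_force: [-0.6, 0.1, -0.2]
grip_width: 0.0851
grasp_force: 0.0
```

```bash
python3 -c "
from h import *
to((.5085,-.295,.245,1.634),(.5085,-.295,.070,None))"
```

```text
now [ 0.5033 -0.2608  0.2452] tool y yaw 93.08351986086967 tilt [-0.0004  0.0004 -1.    ] q6 -2.1773887738240107 F [-0.6131  0.0751 -0.1922] w 0.08514362204732998 0.0 3.1
 shift [-0.0033 -0.0344  0.0002] turn [ 0.0004 -0.0003 -0.0094]
 shift [0.    0.    0.175]
```

In the tool's units: 0.04 m is 40, 0.035 m is 35, -0.009 rad is -0.045.

Call:
move_tool --motion "0.085,-3,-34,0,0,0,-0.045 | 0.085,0,0,35,0,0,0 | 0.085,0,0,40,0,0,0 | 0.085,0,0,40,0,0,0 | 0.085,0,0,30,0,0,0 | 0.085,0,0,20,0,0,0 | 0.085,0,0,8,0,0,0 | 0.085,0,0,0,0,0,0" --grip_force 20

```text
time: 3.9
eef_pos: [0.5078, -0.2946, 0.0713]
tcp_rot: [0.101, -3.138, -0.002]
contact_force: [0.3, 0.0, -0.2]
grip_width: 0.0851
grasp_force: 0.0
```

Call:
move_tool --motion "0.04,0,0,0,0,0,0 | 0.04,0,0,0,0,0,0 | 0.03,0,0,0,0,0,0 | 0.02,0,0,0,0,0,0 | 0.01,0,0,0,0,0,0 | 0.01,0,0,0,0,0,0 | 0.01,0,0,0,0,0,0 | 0.01,0,0,0,0,0,0" --grip_force 20

```text
time: 4.7
eef_pos: [0.5088, -0.2956, 0.0732]
tcp_rot: [-0.102, 3.139, -0.002]
contact_force: [-0.5, -0.6, 5.8]
grip_width: 0.0193
grasp_force: 24.6
```

```bash
python3 -c "
from h import *
import cv2
to((.504,-.2283,.07,None))
a=bot.read_camera('top')[180:300,370:510];b=bot.read_camera('side')[170:260,250:390]
M=np.vstack([a,b]);M=np.hstack([a,np.vstack([b,np.zeros((30,140,3),np.uint8)])])
cv2.imwrite('pics/g1.png',cv2.resize(M[:,:,::-1],None,fx=2.8,fy=2.8))"
```

```text
now [ 0.5088 -0.2956  0.0732] tool y yaw 93.73538343011536 tilt [ 0.0012 -0.001  -1.    ] q6 -2.2339094312904533 F [-0.4654 -0.6244  5.8267] w 0.01932977975118929 24.57033097743988 4.7
 shift [0.0004 0.0675 0.0031]
```

View pics/g1.png

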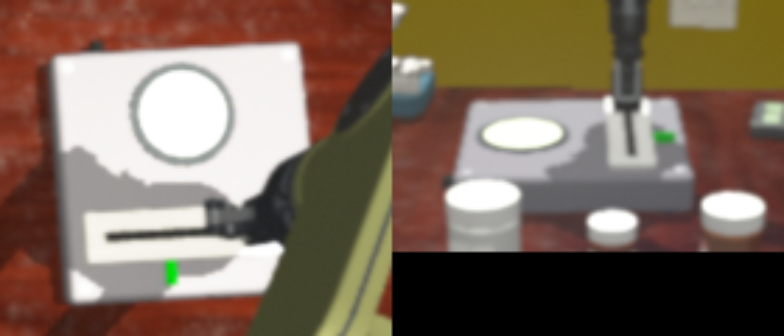

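The grip is pinched: width 19.3 mm, force 24.6 N, with both fingers astride the block in both views. Next I slide it 67 mm along tool +y.

In the tool's units: 0.01 m is 10, 0.007 m is 7.

Call:
move_tool --motion "0.01,0,6,0,0,0,0 | 0.01,0,10,0,0,0,0 | 0.01,0,10,0,0,0,0 | 0.01,0,10,0,0,0,0 | 0.01,0,10,0,0,0,0 | 0.01,0,10,0,0,0,0 | 0.01,0,7,0,0,0,0 | 0.01,0,3,0,0,0,0"

```text
time: 5.6
eef_pos: [0.5044, -0.2295, 0.0732]
tcp_rot: [-0.104, 3.139, -0.002]
contact_force: [-1.5, -2.2, 5.9]
grip_width: 0.0193
grasp_force: 24.6
```

Call:
move_tool --motion "0.01,0,1,0,0,0,0 | 0.01,0,0,0,0,0,0 | 0.01,0,0,0,0,0,0"

```text
time: 5.9
eef_pos: [0.5043, -0.2287, 0.0732]
tcp_rot: [-0.103, 3.139, -0.001]
contact_force: [-0.9, -0.6, 6.0]
grip_width: 0.0198
grasp_force: 24.7
```

```bash
python3 -c "
from h import *
to((.504,-.2283,.07,None))"
```

```text
now [ 0.5043 -0.2287  0.0732] tool y yaw 93.74407014055836 tilt [ 0.0009 -0.0009 -1.    ] q6 -2.1376776362366323 F [-0.917  -0.6261  6.0086] w 0.019773189078200467 24.680537581443787 5.9
 shift [0.0003 0.0004 0.0032]
```

In the tool's units: -0.04 m is -40, -0.03 m is -30.

Call:
move_tool --motion "0.03,0,0,0,0,0,0 | 0.05,0,0,0,0,0,0 | 0.06,0,0,0,0,0,0 | 0.06,0,0,-10,0,0,0 | 0.06,0,0,-30,0,0,0 | 0.06,0,0,-40,0,0,0 | 0.06,0,0,-40,0,0,0 | 0.085,0,0,-30,0,0,0"

```text
time: 6.7
eef_pos: [0.5046, -0.2286, 0.2255]
tcp_rot: [-0.102, 3.137, -0.002]
contact_force: [-0.2, 0.5, 0.2]
grip_width: 0.0724
grasp_force: 0.0
```

Call:
move_tool --motion "0.085,0,30,0,0,0,0 | 0.085,0,45,0,0,0,0 | 0.085,0,45,0,0,0,0 | 0.085,0,45,0,0,0,0 | 0.085,0,45,0,0,0,0 | 0.085,0,45,0,0,0,0 | 0.085,0,45,0,0,0,0 | 0.085,0,45,0,0,0,0"

```text
time: 7.5
eef_pos: [0.4811, 0.1177, 0.2231]
tcp_rot: [-0.102, 3.139, 0.0]
contact_force: [0.4, -0.0, 0.5]
grip_width: 0.0851
grasp_force: 0.0
```

Call:
move_tool --motion "0.085,0,40,0,0,0,0 | 0.085,0,20,0,0,0,0 | 0.085,0,0,0,0,0,0"

```text
time: 7.8
eef_pos: [0.4773, 0.1784, 0.2229]
tcp_rot: [-0.109, 3.139, 0.002]
contact_force: [-0.3, -0.1, -0.3]
grip_width: 0.0848
grasp_force: 0.0
```

```bash
python3 - <<'E'
from h import *
import cv2
to((.4795,.1835,.22,1.634),(.4795,.1835,.027,None))
t=bot.read_camera('top');s=bot.read_camera('side')
cv2.imwrite('pics/t2.png',t[:,:,::-1]);cv2.imwrite('pics/s2.png',s[:,:,::-1])
a=t[185:295,378:498];b=s[185:245,262:372];b=np.vstack([b,np.zeros((50,110,3),np.uint8)])
cv2.imwrite('pics/g2.png',cv2.resize(np.hstack([a,b])[:,:,::-1],None,fx=3.4,fy=3.4,interpolation=cv2.INTER_CUBIC))
for dy in(0,): 
    c=np.array([.504,-.2283]);y=np.array([-.0628,.998]);x=np.array([.998,.0628])
    for z in(.0845,.044): print([proj("top",np.r_[c+x*i*.014+y*j*.01,z]) for i,j in((-1,-1),(-1,1),(1,1),(1,-1))])
E
```

```text
now [0.4773 0.1784 0.2229] tool y yaw 93.96167241374393 tilt [ 0.0007  0.0011 -1.    ] q6 -1.3660070359227081 F [-0.2883 -0.1018 -0.266 ] w 0.08475633875394904 0.0 7.8
 shift [-0.0025  0.0049  0.0029] turn [0.0011 0.0007 0.0059]
 shift [0.    0.    0.193]
[array([439.1364, 267.2974]), array([429.5595, 267.7495]), array([428.4886, 254.438 ]), array([438.0256, 253.987 ])]
[array([434.6344, 268.9592]), array([425.4384, 269.3933]), array([424.4263, 256.6021]), array([433.5855, 256.1691])]
```

View pics/g2.png

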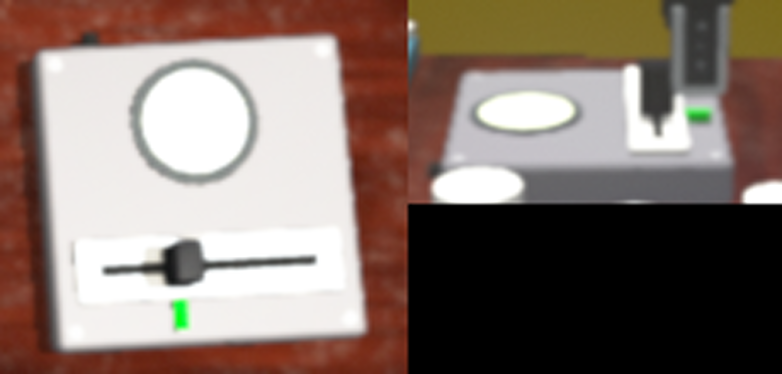

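The grip's base centre, predicted at (429.5,262.8), projects along lamp x to (430.6,277), and the pointer is seen at (430.6,277.2). The dimmer is therefore level with the pointer to within 1 mm, so I go on to grasp the bottle.

Call:
move_tool --motion "0.085,-2.5,5,0,0,0,0.03 | 0.085,0,0,30,0,0,0 | 0.085,0,0,30,0,0,0 | 0.085,0,0,30,0,0,0 | 0.085,0,0,30,0,0,0 | 0.085,0,0,30,0,0,0 | 0.085,0,0,10,0,0,0 | 0.085,0,0,0,0,0,0" --grip_force 40

```text
time: 8.7
eef_pos: [0.479, 0.1798, 0.0611]
tcp_rot: [0.09, -3.137, 0.002]
contact_force: [0.1, 0.4, -0.1]
grip_width: 0.0851
grasp_force: 0.0
```

```bash
python3 - <<'E'
from h import *
import cv2
to((.4795,.1835,.027,1.634))
t=bot.read_camera('top')[220:310,190:310];s=bot.read_camera('side')[230:350,260:420]
cv2.imwrite('pics/g3.png',cv2.resize(np.hstack([np.vstack([t,np.zeros((30,120,3),np.uint8)]),s])[:,:,::-1],None,fx=2.8,fy=2.8,interpolation=cv2.INTER_CUBIC))
E
```

```text
now [0.479  0.1798 0.0611] tool y yaw 93.29381516295877 tilt [-0.0034 -0.0011 -1.    ] q6 -1.351627641740005 F [ 0.0738  0.4447 -0.0607] w 0.08507111681589855 0.0 8.7
 shift [-0.0008  0.0037  0.0341] turn [-0.0009 -0.0035 -0.0057]
```

View pics/g3.png

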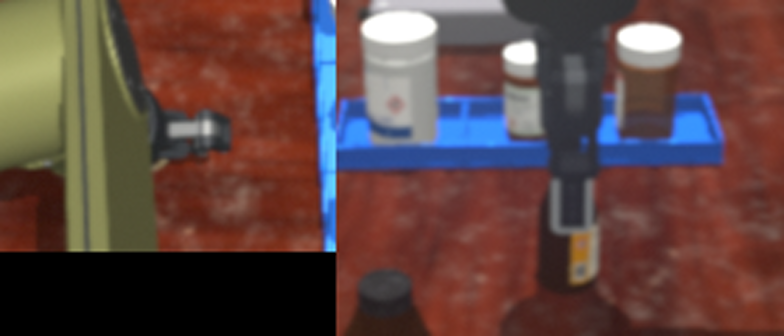

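The side view shows the near finger in front of the bottle, centred on it at crop (570,215). I'll go down the rest and close.

In the tool's units: 0.012 m is 12, 0.01 m is 10.

Call:
move_tool --motion "0.085,-0.5,3.5,10,0,0,0 | 0.085,0,0,12,0,0,0 | 0.085,0,0,10,0,0,0 | 0.085,0,0,2,0,0,0 | 0.085,0,0,0,0,0,0"

```text
time: 9.3
eef_pos: [0.4794, 0.1844, 0.0276]
tcp_rot: [0.093, -3.139, 0.001]
contact_force: [0.5, 0.7, -0.3]
grip_width: 0.085
grasp_force: 0.0
```

Call:
move_tool --motion "0.06,0,0,0,0,0,0 | 0.05,0,0,0,0,0,0 | 0.04,0,0,0,0,0,0 | 0.03,0,0,0,0,0,0 | 0.02,0,0,0,0,0,0 | 0.02,0,0,0,0,0,0 | 0.02,0,0,0,0,0,0 | 0.02,0,0,0,0,0,0" --grip_force 40

```text
time: 10.1
eef_pos: [0.4803, 0.1844, 0.0288]
tcp_rot: [-0.093, 3.14, 0.0]
contact_force: [-1.0, -0.6, 5.5]
grip_width: 0.0336
grasp_force: 39.9
```

```bash
python3 -c "
from h import *
to((.4795,.1835,.027,1.634))"
```

```text
now [0.4803 0.1844 0.0288] tool y yaw 93.39706730325776 tilt [ 0.0007  0.0001 -1.    ] q6 -1.3452961952341416 F [-1.0011 -0.5923  5.4529] w 0.03357480693070484 39.904938476393 10.1
 shift [ 0.0009 -0.0009  0.0018] turn [ 0.      0.0007 -0.0039]
```

Call:
move_tool --motion "0.02,0,0,-10,0,0,0 | 0.02,0,0,-20,0,0,0 | 0.02,0,0,-30,0,0,0 | 0.02,0,0,-30,0,0,0 | 0.02,0,0,-30,0,0,0 | 0.02,0,0,-25,0,0,0 | 0.02,0,0,-10,0,0,0 | 0.02,0,0,0,0,0,0"

```text
time: 10.9
eef_pos: [0.4809, 0.1848, 0.1848]
tcp_rot: [-0.093, 3.137, 0.002]
contact_force: [0.0, -0.1, -1.7]
grip_width: 0.0337
grasp_force: 39.9
```

```bash
python3 - <<'E'
from h import *
import cv2
to((.600,-.242,.18,1.634))
s=bot.read_camera('side')[170:350,240:450]; t=bot.read_camera('top')[210:310,180:310]
cv2.imwrite('pics/g4.png',cv2.resize(np.hstack([np.vstack([t,np.zeros((80,130,3),np.uint8)]),s])[:,:,::-1],None,fx=2.3,fy=2.3,interpolation=cv2.INTER_CUBIC))
E
```

```text
now [0.4809 0.1848 0.1848] tool y yaw 93.39321042447101 tilt [ 0.0033  0.0011 -1.    ] q6 -1.3452820243999424 F [ 0.0056 -0.1162 -1.6594] w 0.033662640235554125 39.903413923457265 10.9
 shift [-0.0936 -0.4331  0.0047] turn [ 0.0009  0.0033 -0.004 ]
```

View pics/g4.png

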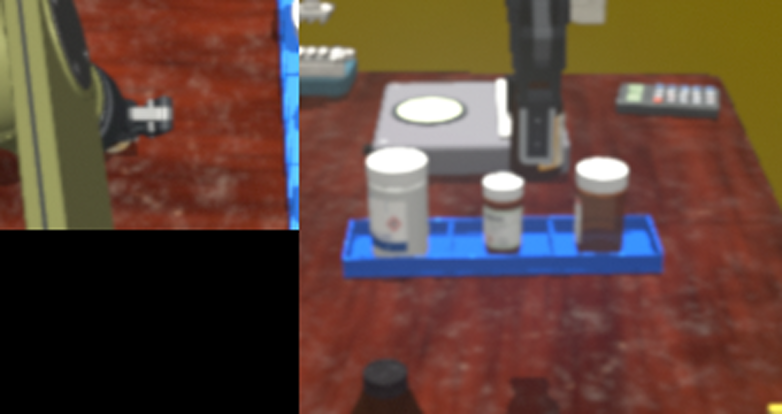

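The bottle is held upright and clear; its foot is at about side pixel (343.5,247). Next I carry it over the vials.

```bash
python3 -c "
from h import *
print(proj('side',(.48,.2,.156)),proj('side',(.48,.166,.156)))"
```

```text
[343.0665 247.4126] [343.3265 238.5666]
```

Call:
move_tool --motion "0.02,-2,-8,0,0,0,0 | 0.02,-4,-18,0,0,0,0 | 0.02,-6,-28,0,0,0,0 | 0.02,-6,-30,0,0,0,0 | 0.02,-6,-30,0,0,0,0 | 0.02,-6,-30,0,0,0,0 | 0.02,-6,-30,0,0,0,0 | 0.02,-6,-30,0,0,0,0"

```text
time: 11.8
eef_pos: [0.5333, -0.0185, 0.1816]
tcp_rot: [0.093, -3.137, -0.0]
contact_force: [0.4, 0.2, -1.4]
grip_width: 0.0334
grasp_force: 39.9
```

Call:
move_tool --motion "0.02,-6,-30,0,0,0,0 | 0.02,-6,-30,0,0,0,0 | 0.02,-6,-30,0,0,0,0 | 0.02,-6,-30,0,0,0,0 | 0.02,-6,-30,0,0,0,0 | 0.02,-6,-30,0,0,0,0 | 0.02,-6,-20,0,0,0,0 | 0.02,-4,-10,0,0,0,0"

```text
time: 12.6
eef_pos: [0.5923, -0.2256, 0.1818]
tcp_rot: [0.09, -3.138, -0.001]
contact_force: [-1.2, 0.5, -0.2]
grip_width: 0.0335
grasp_force: 39.9
```

Call:
move_tool --motion "0.02,0,0,0,0,0,0 | 0.02,0,0,0,0,0,0 | 0.02,0,0,0,0,0,0"

```text
time: 12.9
eef_pos: [0.5919, -0.2221, 0.1832]
tcp_rot: [0.095, -3.139, -0.002]
contact_force: [-0.9, 0.3, -1.1]
grip_width: 0.0335
grasp_force: 39.9
```

```bash
python3 -c "
from h import *
to((.6008,-.242,.0798,1.634))"
```

```text
now [ 0.5919 -0.2221  0.1832] tool y yaw 93.45630168719028 tilt [-0.001   0.0009 -1.    ] q6 -2.057356337766087 F [-0.9425  0.2698 -1.119 ] w 0.03350975866301594 39.9371038551908 12.9
 shift [-0.0078 -0.0205  0.1033] turn [ 0.001  -0.0009 -0.0029]
```

In the tool's units: 0.02 m is 20, 0.015 m is 15.

Call:
move_tool --motion "0.02,-4,-10,0,0,0,0 | 0.02,-4,-10.5,0,0,0,0 | 0.02,0,0,15,0,0,0 | 0.02,0,0,20,0,0,0 | 0.02,0,0,20,0,0,0 | 0.02,0,0,15,0,0,0 | 0.02,0,0,10,0,0,0 | 0.02,0,0,0,0,0,0"

```text
time: 13.7
eef_pos: [0.601, -0.2436, 0.1018]
tcp_rot: [0.093, -3.138, -0.002]
contact_force: [-1.2, 0.5, -0.9]
grip_width: 0.0336
grasp_force: 39.9
```

```bash
python3 - <<'E'
from h import *
import cv2
to((.6008,-.242,.0798,1.634))
t=bot.read_camera('top')[185:295,370:500];s=bot.read_camera('side')[150:250,250:380]
cv2.imwrite('pics/t5.png',bot.read_camera('top')[:,:,::-1])
cv2.imwrite('pics/g5.png',cv2.resize(np.hstack([t,np.vstack([s,np.zeros((10,130,3),np.uint8)])])[:,:,::-1],None,fx=3,fy=3,interpolation=cv2.INTER_CUBIC))
p=bot.get_state()['eef_pos']
for n in('side','top'): print(n,proj(n,p-[.0008,0,.0288]),proj(n,p-[.0008,-.018,.0288]),proj(n,p+[-.0008,0,.050]))
E
```

```text
now [ 0.601  -0.2436  0.1018] tool y yaw 93.38713130014557 tilt [-0.0025  0.0011 -1.    ] q6 -2.0799707809860446 F [-1.2112  0.4646 -0.8972] w 0.03362257629727224 39.93189842789434 13.7
 shift [0.0001 0.0016 0.022 ] turn [ 0.0012 -0.0024 -0.0041]
side [295.6018 202.9708] [294.8168 205.3378] [294.6403 171.8241]
top [439.3695 216.0357] [430.9411 215.9168] [449.0392 208.107 ]
```

View pics/g5.png

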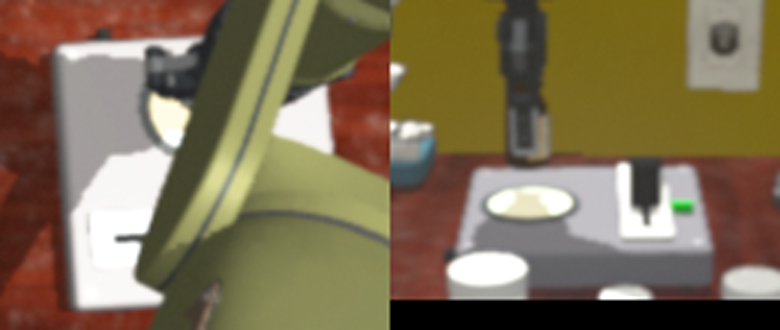

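In the side view the bottle is upright at u≈296.5, in line with the window at u≈296.5, with its foot about 3 cm above it. The dimmer is still at the pointer. I lower the last 22 mm, then measure again.

Call:
move_tool --motion "0.02,0,1.6,3,0,0,0 | 0.02,0,0,5,0,0,0 | 0.02,0,0,6,0,0,0 | 0.02,0,0,5,0,0,0 | 0.02,0,0,3,0,0,0 | 0.02,0,0,0,0,0,0 | 0.02,0,0,0,0,0,0"

```text
time: 14.55
eef_pos: [0.6015, -0.242, 0.0812]
tcp_rot: [0.093, -3.14, -0.0]
contact_force: [0.2, -0.1, -1.5]
grip_width: 0.0338
grasp_force: 39.9
```

```bash
python3 - <<'E'
from h import *
import cv2
to((.6008,-.242,.0798,1.634))
s=bot.read_camera('side');cv2.imwrite('pics/s6.png',s[:,:,::-1])
g=s.max(2)
for v in range(200,222,2):print(v,g[v,276:318])
for x in(.597,.6,.603): print(x,proj('side',(x,-.242,.0405)),proj('side',(x,-.242,.065)),proj('side',(x,-.224,.051)))
c=s[160:250,240:370]
cv2.imwrite('pics/g6.png',cv2.resize(c[:,:,::-1],None,fx=6,fy=6,interpolation=cv2.INTER_CUBIC))
E
```

```text
now [ 0.6015 -0.242   0.0812] tool y yaw 93.3937721138211 tilt [-0.0002  0.     -1.    ] q6 -2.0776078037362993 F [ 0.2417 -0.1066 -1.5027] w 0.033789983544172626 39.941938505508006 14.55
 shift [0.0007 0.     0.0014] turn [ 0.0001 -0.0002 -0.004 ]
200 [112 113 113 113 113 113 113 114 114 115 114 108  90  83  97 100  82  65
  61  60  66  87 115 140 151 147 131 117 112 112 111 112 113 112 113 113
 113 114 119 122 123 124]
202 [ 92  93  95  95  96  97 100 103 104 105 105 101  91  85  99 100  82  65
  60  60  67  87 115 137 151 151 140 119 106 103 107 109 111 113 113 113
 114 115 116 117 115 114]
204 [ 92  92  94  98 102 105 107 111 111 113 112 108  96  87  93  95  83  66
  64  63  66  86 112 134 146 148 136 122 115 116 118 119 121 120 120 121
 122 120 118 116 113 112]
206 [ 95 103 122 145 163 172 173 168 161 159 158 153 132 104  97  99  86  67
  62  61  62  81 110 133 146 148 148 156 163 168 170 175 178 179 180 180
 180 179 180 179 179 178]
2
[... 726 characters left out ...]
6 157 173 235 255 255 255 255 255 255 255 254 240 230
 227 227 227 227 231 244 255 255 255 255 255 255 255 255 255 255 223 161
 159 180 194 196 198 198]
218 [175 190 194 181 158 141 197 255 255 255 255 255 255 252 246 239 236 236
 236 236 236 236 236 236 237 242 251 255 255 255 255 255 255 255 220 150
 142 171 191 196 198 198]
220 [184 196 196 189 167 142 136 170 215 238 247 247 241 235 234 235 235 235
 235 235 235 235 235 235 235 238 243 249 254 255 255 242 210 161 131 139
 164 186 196 198 197 197]
0.597 [297.7529 216.5105] [297.481  207.2232] [296.8867 215.0406]
0.6 [296.5583 216.4964] [296.2763 207.2106] [295.6705 215.0265]
0.603 [295.3642 216.4824] [295.072  207.1981] [294.4548 215.0125]
```

View pics/g6.png

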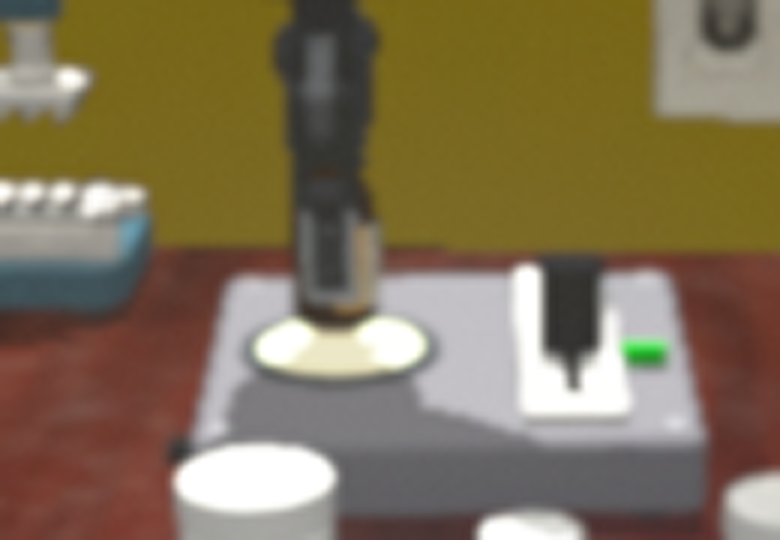

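The foot edge is at v≈214.5 and the bottle axis at u≈295.4, against about 296.3 needed over the window. So the bottle sits about 1.5–2 mm too far out in x and about 2 mm high, which I correct now.

In the tool's units: 0.0015 m is 1.5, 0.001 m is 1.

Call:
move_tool --motion "0.02,1.5,0,1,0,0,0 | 0.02,0,0,1,0,0,0 | 0.02,0,0,0,0,0,0 | 0.02,0,0,0,0,0,0 | 0.02,0,0,0,0,0,0 | 0.02,0,0,0,0,0,0"

```text
time: 15.2
eef_pos: [0.6001, -0.2421, 0.0794]
tcp_rot: [-0.093, 3.14, -0.0]
contact_force: [-0.4, 0.3, -0.8]
grip_width: 0.0335
grasp_force: 39.9
```

```bash
python3 - <<'E'
from h import *
to((.600,-.242,.0795,1.634))
s=bot.read_camera('side');g=s.max(2)
for v in range(208,219):print(v,g[v,284:308])
print(bot.get_state()['joint_vel'])
E
```

```text
now [ 0.6001 -0.2421  0.0794] tool y yaw 93.39312790821367 tilt [ 0.0001 -0.0001 -1.    ] q6 -2.078734459425212 F [-0.4132  0.3013 -0.7946] w 0.03353113729615597 39.94353182148188 15.2
 shift [ 0.0001  0.0001 -0.0001] turn [-0.0001  0.0001 -0.004 ]
208 [197 196 197 195 183 144 103 100 102  93  83  80  80  89 105 124 141 151
 156 167 183 194 198 198]
209 [197 197 197 198 184 143 101  96 109 109 108 107 107 111 120 129 143 153
 160 170 185 195 198 197]
210 [197 197 197 197 184 145  98  87 101 108 111 111 117 123 129 134 143 151
 156 167 182 194 197 197]
211 [196 197 196 195 182 146  97  74  80  87  89  93 108 126 134 134 135 134
 135 151 174 190 195 195]
212 [196 194 191 188 179 147 101  68  62  65  67  74  93 115 121 113 104 100
 112 147 180 190 189 187]
213 [186 184 189 209 222 201 145  93  66  61  61  64  74  85  87  81  82 103
 159 221 240 238 227 209]
214 [181 206 234 252 255 255 234 165 110  87  79  75  75  77  80  89 120 182
 243 255 255 255 255 252]
215 [229 252 255 255 255 255 255 238 184 155 142 132 129 132 143 158 195 247
 255 255 255 255 255 255]
216 [255 255 255 255 255 255 255 253 233 221 210 200 197 202 211 223 236 254
 255 255 255 255 255 255]
217 [255 255 255 255 255 255 255 248 239 235 233 231 231 232 234 235 239 246
 253 255 255 255 255 255]
218 [255 255 255 255 255 255 249 239 236 236 236 236 236 236 236 236 236 239
 248 255 255 255 255 255]
[-0.0017  0.001  -0.0025 -0.0014 -0.0016  0.0005]
```

The foot's lowest point is now at u≈296.0, v≈215.3. That puts it over the window centre with about a 1 cm gap, upright and still.

```bash
python3 -c "
from station import bot
print(bot.hand_in())"
```

```text
the job is handed in; nothing more can be done
None
```

The job is handed in (no verdict was returned): by my camera measurements the dimmer is within about 1 mm of the pointer, and the small bottle is held upright and still over the window centre, about 1 cm above it, at about 15 s of the 64 s allowed.

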